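Clear the filler tubs off a door frame and hold the frame up over its stack

TASK

Two tubs of wood filler, the red and the amber one, were left standing on the top door frame of the stack: put them back upright on the low shelf, beside the other two, so that all stand side by side in one straight, close row (less than a finger's width between neighbours is fine). Then take the top frame by its middle rail, lift it straight up about 10 cm clear of the stack and finish while still holding it there, steady and level above the stack, so that I can slip a sheet of paper in between. Leave everything else on the bench where it is.

Things in the scene. Friction and masses are not known exactly. Their poses are not given: they have to be found in the camera images.
- frame: Loose top frame of the stack, lying flat: wooden door frame 260 (its x) x 360 (its y) x 22 thick, 0.6 kg. Members 50 wide: stiles along y at the long edges, end rails along x, and a middle rail along x across the centre (side faces at y = +-25) between two open windows 160 (x) x 105 (y). Origin: centre of the underside, below the middle of the middle rail and the balance point; z up
- stack: The fixed stack of three more frames of the same outline and windows, 66 high in all, lying flat; the loose frame lies on it, square within a few mm. Origin at the centre of its underside on the bench, axes as the frame's. The windows are open down to the bench
- shelf: Low plywood shelf standing on the bench, fixed: board 120 deep (its x) and 320 long (its y), top face 90 above the origin, with a lip 12 high and 12 thick along the back (+x) edge. Origin at the centre of its footprint on the bench; its -x side is the open front, its y axis runs along the row; the tubs' row stands along its centre line (x = 0)
- tub_red: Red round screw-lid tub of wood filler, diameter 50, height 58, about 0.14 kg, plain straight sides; origin at the centre of its underside, z up its axis. Stands upright on the loose frame at the start
- tub_amber: Amber-yellow round screw-lid tub of wood filler, diameter 50, height 58, about 0.14 kg, plain straight sides; origin at the centre of its underside, z up its axis. Stands upright on the loose frame at the start
- tub_cream: Cream round screw-lid tub of wood filler, diameter 50, height 58, about 0.14 kg, plain straight sides; origin at the centre of its underside, z up its axis. Stands on the shelf's centre line, one of the row of two; stays there
- tub_walnut: Dark brown round screw-lid tub of wood filler, diameter 50, height 58, about 0.14 kg, plain straight sides; origin at the centre of its underside, z up its axis. Stands on the shelf's centre line, 60 from the cream tub (centre to centre, on its shelf +y side); stays there
- sander: Yellow and black random-orbit sander standing on its pad, 125 across and 132 high, dust canister to its +x out to 175; origin under the pad's centre. Bystander
- mallet: Wooden mallet lying on the bench: head 70 x 120 x 64 high with the origin under it, handle 280 long from the origin to its -x. Bystander
- tape: Yellow tape measure, 72 x 36 x 64 high, origin under its centre. Bystander
- f_clamp: Steel F-clamp with orange jaws lying flat, 410 (its x) long, jaws reaching 100 to its -y, 32 high at most; origin under the middle of the bar. Bystander

How it is judged:
By the outcome, as a careful person would: the job done as asked, in the order asked, and still so for the second after the job is handed in, while the arm keeps its last pose, push and grip.
It also fails if it takes over 64 s, if anything falls off the work surface, if the arm or the gripper's body presses on something with over 40 N, if the wrist force passes 120 N, or if a joint passes its speed limit or range.

ROBOT

A 6-joint arm with a two-finger parallel gripper is mounted at the origin on the work surface. World frame = base frame: x ahead of the robot, y to its left, z up, the work surface at z = 0. Lengths are in mm, angles in rad, forces in N, time in s.
With the tool pointing down it reaches from about 275 to 750 mm from the base axis. Payload 10.2 kg.
Tool frame: the origin (TCP) lies midway between the tips of the shut fingers; the grasp point (between the pads) lies 19 mm behind it (hold_point_z is the distance from the TCP to the grasp point, in mm); z points along the fingers, y is the line along which they close (so a half turn about z gives the same grasp; the last joint's range is limited). The gripper opens to 88 mm and grips with 3 to 60 N. Pads are 18 mm wide; open, the fingers measure 123 mm over their backs; the gripper's body (75 mm by 187 mm) begins 45 mm behind the grasp point.
Start: joints at [-1.379, 0.313, 1.498, -0, 1.331, -0.223], TCP at [211.567, -480.49, 238.72] pointing down, gripper open.
Joint ranges: [-2.94, 2.94], [-0.97, 2.17], [0.19, 2.56], [-1.23, 4.37], [0.02, 3.11], [-2.88, 2.88]. Speed limits (rad/s): [2.39, 2.39, 3.01, 3.14, 3.14, 3.14].

INTERFACE

Orientations are given as a unit quaternion [x, y, z, w].
In Python, from bench import get_state, capture, finish_job, hold_point_z gives the robot as it stands.
- The arm moves only by the tool move_arm, never from a script. Its argument "commands" is a list of rows, each a list of 7 numbers: the closure in counts, from 0 (fully open) to 255 (shut), then the shift along the tool's x, y, z in units of 40 mm (1.0 is 40 mm), then the turn, a rotation vector about the tool's x, y, z in units of 6 degrees (1.0 is 6 degrees). A call has exactly 5 rows; each row shifts and turns the commanded pose from where the row before left it, along the tool's axes as they then stand; what a row does not reach is not made up. A row lasts 1/12 s, in which the tool goes at most 41.7 mm and 7.16 degrees, less where a joint would pass 70% of its speed; a pose out of reach is approached as far as the arm can. A call is refused whole if a number of a shift passes 1 or a number of a turn 1, either way. A call with a gripper value outside its range is refused whole. The fingers move at their own pace and stop on an object; "squeeze" is the grip in N (left out, the last holds). Time passes only in rows, so rows that do not move let the fingers close, or fill a call up. It gives the time, the measured TCP pose, the force, the opening and the grip force at its end, in the units of the state.
- get_state(): the state, without advancing time (a new reading comes with each control period).
- capture(name): name is "scene" or "top" or "wrist"; returns a dict with "pixels" (480x640x3 uint8, red, green, blue), "K" (3x3 intrinsics, pixels), "k1" (the pictures are not rectified: a ray, as slopes to the right and down, at radius r is drawn at 1 + k1 r^2 times it, then the intrinsics apply), "R" (3x3) and "t" (3): a world point X has camera coordinates R X + t; the wrist camera has in their place "T_tool_cam" (4x4, takes a point from camera to tool coordinates, whose origin is the TCP and whose axes are the flange's). Camera axes: x right, y down, z forward; pixel columns grow to the right and rows downward; lengths in mm; the calibration is good to about 2 mm. A picture is of the moment at which its call begins: read the wrist's pose just before it. There is no depth.
- finish_job(): hands the job in; it is judged then, once.
The state is a dict: "t": time; "qpos": joint angles; "qvel": joint speeds; "joint_efforts": joint torques, N m; "tcp_pos": TCP position; "tcp_rot": TCP orientation; "wrist_force": force on the tool from outside, world axes, zero at the start; "ft_torque": the same for the moment, N m; "gripper_width": finger opening in mm; "gripper_force": force on a finger pad.
Only numpy, scipy, OpenCV 4.12 (cv2) and the standard library are available. Lean on these libraries where they do the work, as an engineer would, in place of code of your own. Each camera call takes 0.05 s, during which the arm holds its last target. There are 200 camera calls.

## Working session

There is one attempt and no reset: what is moved stays moved. The work goes in short steps, Python scripts to look and compute and a tool call to move; the robot and the scene stay as the last step left them, time stands still between calls to the robot, and variables do not carry over. Pictures are saved under pics/ and viewed, at most 10 in all, crops included, and the job is handed in when it is done.

Besides the shell and the picture viewer there is one more tool, called after "Call:" in YAML: its name, and indented under it one key for each argument. move_arm: Moves the arm, as the interface text tells. Its arguments: {"type":"object","properties":{"commands":{"type":"array"},"squeeze":{"type":"number"}},"required":["commands"]}

```bash
mkdir -p pics; cat > h.py <<'E'
import numpy as np, cv2
from bench import get_state, capture, finish_job, hold_point_z
from scipy.spatial.transform import Rotation as Rn
def pose():
    s=get_state(); return s, Rn.from_quat(s["tcp_rot"]).as_matrix(), np.array(s["tcp_pos"])
def cam(name):
    s,R,p=pose(); c=capture(name)
    if "R" not in c:
        T=np.array(c["T_tool_cam"]); Rc=R@T[:3,:3]; o=R@T[:3,3]+p
        c["Rcw"]=Rc; c["o"]=o
    else:
        c["Rcw"]=np.array(c["R"]).T; c["o"]=-c["Rcw"]@np.array(c["t"])
    return c
def ray(c,uv,z):
    uv=np.array(uv,float).reshape(-1,1,2)
    n=cv2.undistortPoints(uv,np.array(c["K"],float),np.array([c["k1"],0,0,0.])).reshape(-1,2)
    d=np.c_[n,np.ones(len(n))]@c["Rcw"].T
    return c["o"]+d*((z-c["o"][2])/d[:,2])[:,None]
def proj(c,X):
    X=np.atleast_2d(X)
    Xc=(X-c["o"])@c["Rcw"]
    return cv2.projectPoints(Xc,np.zeros(3),np.zeros(3),np.array(c["K"],float),np.array([c["k1"],0,0,0.]))[0].reshape(-1,2)
def save(c,n): cv2.imwrite("pics/"+n+".png",c["pixels"][:,:,::-1])
E
python3 - <<'E'
from h import *
s,R,p=pose(); print(R.round(3),p,s["t"],hold_point_z)
for n in ("top","scene"):
    c=cam(n); save(c,n); print(n,c["o"],c["Rcw"].round(2))
E
```

```text
[[ 0.915  0.403 -0.   ]
 [ 0.403 -0.915  0.001]
 [ 0.    -0.001 -1.   ]] [ 211.51459553 -480.25873538  238.1987055 ] 0.0 18.700000000000003
top [ 484.44224409  -45.3610972  1368.32009308] [[-0.02 -1.    0.06]
 [-1.    0.02 -0.01]
 [ 0.01 -0.06 -1.  ]]
scene [1310.26933635  255.48046974 1348.68875379] [[-0.41  0.77 -0.49]
 [ 0.91  0.34 -0.22]
 [ 0.   -0.54 -0.84]]
```

View pics/top.png

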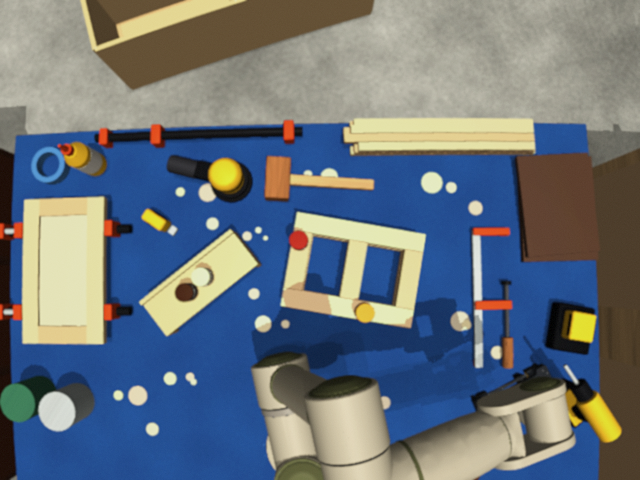

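View pics/scene.png

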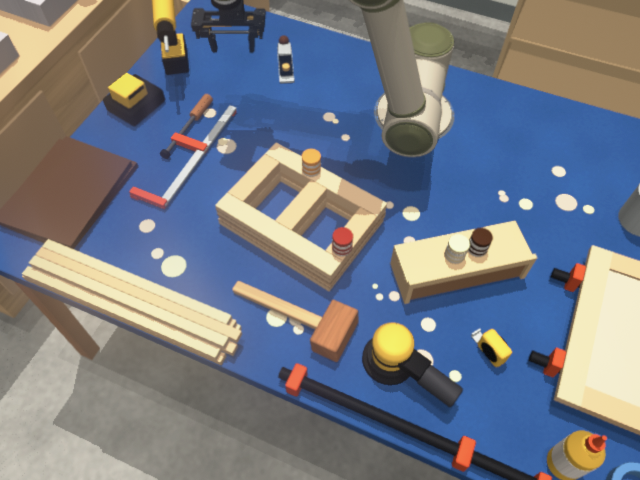

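Top view: red tub at (298,240), amber at (365,313), and frame corners at about (298,212), (425,234), (411,327) and (281,304). The shelf spans (232,230) to (165,334), with cream at (202,277) and walnut at (186,292), and its lip is on the upper-left side. The scene view agrees: both tubs are upright on the frame and the shelf is free on either side of the pair.

```bash
cat > m.py <<'E'
from h import *
c=cam("top"); im=c["pixels"]; hsv=cv2.cvtColor(im,cv2.COLOR_RGB2HSV)
H,S,V=[hsv[:,:,i].astype(int) for i in range(3)]
def blob(m,box):
    x0,y0,x1,y1=box; k=np.zeros(m.shape,np.uint8); k[y0:y1,x0:x1]=m[y0:y1,x0:x1]
    cs,_=cv2.findContours(k,cv2.RETR_EXTERNAL,cv2.CHAIN_APPROX_NONE); return max(cs,key=cv2.contourArea)
for n,m,b in (("red",((H<6)|(H>172))&(S>150)&(V>90),(275,220,325,260)),("amber",(H>12)&(H<28)&(S>130)&(V>110),(345,295,385,330)),
   ("cream",(S<70)&(V>150),(188,262,216,290)),("walnut",(V<75)&(H<30),(170,278,202,305))):
    k=blob(m,b); (u,v),r=cv2.minEnclosingCircle(k); M=cv2.moments(k); g=(M["m10"]/M["m00"],M["m01"]/M["m00"])
    print(n,np.round(g,1),np.round((u,v,r),1),ray(c,[g],148 if n in("cream","walnut") else 146).round(0))
nb=~((H>95)&(H<130)&(S>110))
for n,b,z in (("frame",(270,200,440,340),88),("shelf",(130,220,268,345),90)):
    k=blob(nb,b); q=cv2.boxPoints(cv2.minAreaRect(cv2.convexHull(k)))
    w=ray(c,q,z)[:,:2]; print(n,q.round(0).tolist(),w.round(0).tolist())
    (cx,cy),wh,a=cv2.minAreaRect(ray(c,k.reshape(-1,2),z)[:,:2].astype(np.float32)); print(" center",cx,cy,wh,a)
E
python3 m.py
```

```text
red [297.9 239.8] [297.9 239.9   9.3] [[585.   2. 146.]]
amber [364.1 312.2] [363.9 312.5  10. ] [[ 393. -166.  146.]]
cream [200.  276.7] [200. 277.  10.] [[494. 260. 148.]]
walnut [192.5 290.6] [188.6 291.4   7.8] [[458. 280. 148.]]
frame [[276.0, 308.0], [293.0, 210.0], [428.0, 233.0], [411.0, 331.0]] [[405.0, 66.0], [673.0, 15.0], [602.0, -353.0], [334.0, -298.0]]
 center 503.53564453125 -141.7978973388672 (372.4346923828125, 272.56146240234375) 79.02667236328125
shelf [[137.0, 301.0], [240.0, 219.0], [270.0, 257.0], [167.0, 339.0]] [[430.0, 453.0], [650.0, 163.0], [544.0, 81.0], [325.0, 368.0]]
 center 486.49737548828125 266.4589538574219 (134.27801513671875, 364.0487060546875) 37.343650817871094
```

```bash
cat >> h.py <<'E'
def plan(x,y,z,yawy,n):
    """constant row, n times, to TCP x,y,z with tool y at world angle yawy (deg)"""
    s,R,p=pose(); cur=np.degrees(np.arctan2(R[1,1],R[0,1])); dt=(yawy-cur+180)%360-180
    M=sum(Rn.from_rotvec([0,0,-np.radians(dt)*i/n]).as_matrix() for i in range(n))
    d=R.T@(np.array([x,y,z])-p); sh=np.linalg.solve(M,d)/40
    tilt=Rn.from_matrix(R.T@Rn.from_euler('z',yawy,degrees=True).as_matrix()@np.array([[1,0,0],[0,-1,0],[0,0,-1.]])@np.eye(3))
    zt=np.cross(R[:,2],[0,0,-1]); zt=np.degrees(R.T@zt)
    print("t",round(s["t"],2),"p",p.round(1),"yaw",round(cur,2),"tilt",zt.round(2),"F",np.round(s["wrist_force"],1),"w",round(s["gripper_width"],1))
    print(n,"rows:",sh.round(3),"turn z",round(-dt/n/6,3), "rowlen",round(np.linalg.norm(sh)*40,1))
E
python3 -c "
from h import *
plan(393,-166,300,37.3,20); print(capture('wrist')['T_tool_cam'])"
```

```text
t 0.15 p [ 211.5 -480.3  238.3] yaw -66.24 tilt [-0.05 -0.01  0.  ] F [ 0.4  0.2 -0.1] w 88.1
20 rows: [ 0.508  0.117 -0.077] turn z -0.863 rowlen 21.1
[[-2.29242557e-04 -9.54768145e-01 -2.97351200e-01  7.79446260e+01]
 [ 9.99999230e-01  1.43796341e-04 -1.23266544e-03  4.53043500e-01]
 [ 1.21966771e-03 -2.97351253e-01  9.54767377e-01 -1.46125460e+02]
 [ 0.00000000e+00  0.00000000e+00  0.00000000e+00  1.00000000e+00]]
```

Call:
move_arm:
  commands:
    - [0,0.51,0.12,-0.08,0,0,-0.86]
    - [0,0.51,0.12,-0.08,0,0,-0.86]
    - [0,0.51,0.12,-0.08,0,0,-0.86]
    - [0,0.51,0.12,-0.08,0,0,-0.86]
    - [0,0.51,0.12,-0.08,0,0,-0.86]
  squeeze: 15

```text
t: 0.62
tcp_pos: [309.6, -443.1, 254.6]
tcp_rot: [0.907, 0.421, 0.0, -0.0]
wrist_force: [-0.6, 0.8, 0.4]
gripper_width: 88.3
gripper_force: 0.0
```

Call:
move_arm:
  commands:
    - [0,0.51,0.12,-0.08,0,0,-0.86]
    - [0,0.51,0.12,-0.08,0,0,-0.86]
    - [0,0.51,0.12,-0.08,0,0,-0.86]
    - [0,0.51,0.12,-0.08,0,0,-0.86]
    - [0,0.51,0.12,-0.08,0,0,-0.86]

```text
t: 1.03
tcp_pos: [380.7, -367.1, 270.6]
tcp_rot: [0.79, 0.613, 0.0, -0.0]
wrist_force: [-0.3, 0.7, -0.6]
gripper_width: 88.2
gripper_force: 0.0
```

Call:
move_arm:
  commands:
    - [0,0.51,0.12,-0.08,0,0,-0.86]
    - [0,0.51,0.12,-0.08,0,0,-0.86]
    - [0,0.51,0.12,-0.08,0,0,-0.86]
    - [0,0.51,0.12,-0.08,0,0,-0.86]
    - [0,0.51,0.12,-0.08,0,0,-0.86]

```text
t: 1.45
tcp_pos: [411.7, -267.8, 286.6]
tcp_rot: [0.633, 0.774, 0.0, -0.0]
wrist_force: [-0.1, 0.2, 0.7]
gripper_width: 88.0
gripper_force: 0.0
```

Call:
move_arm:
  commands:
    - [0,0.51,0.12,-0.08,0,0,-0.86]
    - [0,0.51,0.12,-0.08,0,0,-0.86]
    - [0,0.51,0.12,-0.08,0,0,-0.86]
    - [0,0.51,0.12,-0.08,0,0,-0.86]
    - [0,0.51,0.12,-0.08,0,0,-0.86]

```text
t: 1.87
tcp_pos: [396.3, -164.9, 302.7]
tcp_rot: [0.444, 0.896, 0.0, -0.0]
wrist_force: [0.2, -0.1, 0.3]
gripper_width: 88.1
gripper_force: 0.0
```

```bash
python3 -c "
from h import *
c=cam('wrist'); save(c,'w1'); plan(393,-166,300,37.3,5); print(c['o'],proj(c,[[393,-166,146],[585,2,146]]))"
```

```text
t 1.92 p [ 395.5 -162.4  303.6] yaw 37.64 tilt [0.04 0.   0.  ] F [0.8 0.3 1.7] w 88.3
5 rows: [-0.006 -0.021  0.018] turn z 0.011 rowlen 1.1
[ 350.48933118 -103.58800478  448.83961597] [[311.41925756 213.62548959]
 [630.33262138 192.79212988]]
```

View pics/w1.png

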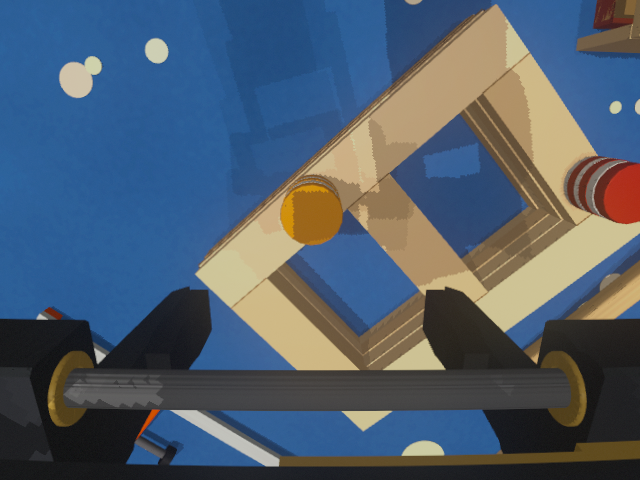

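Wrist view: the amber lid is at (311,213) and the red lid at about (628,192). Both match the top-view predictions to within a couple of pixels, so I can descend on the amber tub.

Call:
move_arm:
  commands:
    - [0,-0.01,-0.03,0.5,0,0,0]
    - [0,-0.01,-0.03,0.5,0,0,0]
    - [0,-0.01,-0.03,0.5,0,0,0]
    - [0,0,-0.02,0.5,0,0,0]
    - [0,0,0,0.5,0,0,0]

```text
t: 2.33
tcp_pos: [393.5, -169.6, 201.8]
tcp_rot: [0.447, 0.895, -0.0, 0.0]
wrist_force: [0.2, -0.2, -0.2]
gripper_width: 87.8
gripper_force: 0.0
```

Call:
move_arm:
  commands:
    - [0,0,0,0.5,0,0,0]
    - [0,0,0,0.5,0,0,0]
    - [0,0,0,0.5,0,0,0]
    - [0,0,0,0.5,0,0,0]
    - [0,0,0,0.36,0,0,0]

```text
t: 2.75
tcp_pos: [393.2, -169.3, 106.8]
tcp_rot: [0.447, 0.895, 0.0, -0.001]
wrist_force: [1.5, -0.0, -0.5]
gripper_width: 88.2
gripper_force: 0.0
```

Call:
move_arm:
  commands:
    - [200,0,0,0,0,0,0]
    - [200,0,0,0,0,0,0]
    - [200,0,0,0,0,0,0]
    - [200,0,0,0,0,0,0]
    - [200,0,0,0,0,0,0]

```text
t: 3.17
tcp_pos: [394.1, -169.9, 109.1]
tcp_rot: [0.446, 0.895, -0.0, 0.001]
wrist_force: [-0.0, 0.8, -0.1]
gripper_width: 56.4
gripper_force: 0.0
```

Call:
move_arm:
  commands:
    - [60,-0.08,0,0,0,0,0]
    - [80,0,0,0,0,0,0]
    - [200,0,0,0,0,0,0]
    - [200,0,0,0,0,0,0]
    - [200,0,0,0,0,0,0]

```text
t: 3.58
tcp_pos: [395.7, -172.2, 108.4]
tcp_rot: [0.446, 0.895, -0.0, 0.0]
wrist_force: [0.1, -0.2, 1.6]
gripper_width: 49.5
gripper_force: 15.0
```

Call:
move_arm:
  commands:
    - [200,0,0,0,0,0,0]
    - [200,0,0,0,0,0,0]
    - [200,0,0,-0.2,0,0,0]
    - [200,0,0,-0.5,0,0,0]
    - [200,0,0,-0.8,0,0,0]

```text
t: 4.0
tcp_pos: [394.4, -171.2, 167.6]
tcp_rot: [0.447, 0.895, 0.001, -0.003]
wrist_force: [0.2, 0.2, -1.0]
gripper_width: 49.8
gripper_force: 15.0
```

```bash
python3 -c "
from h import *
s=get_state();print(s['gripper_force'],s['gripper_width'])
plan(421,355,240,37.3,20)"
```

```text
15.000028414651752 49.81803606158949
t 4.0 p [ 394.4 -171.2  167.6] yaw 36.96 tilt [-0.08 -0.31 -0.  ] F [ 0.2  0.2 -1. ] w 49.8
20 rows: [ 0.505  0.423 -0.088] turn z -0.003 rowlen 26.6
```

```bash
python3 -c "
from h import *
plan(512,188,250,37.3,15)"
```

```text
t 4.0 p [ 394.4 -171.2  167.6] yaw 36.96 tilt [-0.08 -0.31 -0.  ] F [ 0.2  0.2 -1. ] w 49.8
15 rows: [ 0.36   0.517 -0.136] turn z -0.004 rowlen 25.8
```

Call:
move_arm:
  commands:
    - [200,0.2,0.3,-0.4,0,0,0]
    - [200,0.36,0.52,-0.2,0,0,0]
    - [200,0.36,0.52,-0.2,0,0,0]
    - [200,0.36,0.52,-0.13,0,0,0]
    - [200,0.36,0.52,-0.13,0,0,0]

```text
t: 4.42
tcp_pos: [432.3, -61.3, 211.6]
tcp_rot: [0.447, 0.895, -0.0, 0.0]
wrist_force: [-0.4, -0.3, -1.2]
gripper_width: 49.9
gripper_force: 15.0
```

Call:
move_arm:
  commands:
    - [200,0.36,0.52,-0.13,0,0,0]
    - [200,0.36,0.52,-0.13,0,0,0]
    - [200,0.36,0.52,-0.13,0,0,0]
    - [200,0.36,0.52,-0.13,0,0,0]
    - [200,0.36,0.52,-0.1,0,0,0]

```text
t: 4.83
tcp_pos: [472.1, 59.0, 236.4]
tcp_rot: [0.446, 0.895, 0.0, 0.0]
wrist_force: [0.2, -0.8, -1.0]
gripper_width: 49.5
gripper_force: 15.0
```

Call:
move_arm:
  commands:
    - [200,0.36,0.52,-0.1,0,0,0]
    - [200,0.36,0.52,-0.1,0,0,0]
    - [200,0.36,0.52,0,0,0,0]
    - [200,0.36,0.52,0,0,0,0]
    - [200,0.3,0.4,0,0,0,0]

```text
t: 5.25
tcp_pos: [509.5, 174.6, 243.9]
tcp_rot: [0.446, 0.895, 0.0, -0.0]
wrist_force: [-0.0, 0.2, -2.0]
gripper_width: 49.8
gripper_force: 15.0
```

Call:
move_arm:
  commands:
    - [200,0,0,0,0,0,0]
    - [200,0,0,0,0,0,0]
    - [200,0,0,0,0,0,0]
    - [200,0,0,0,0,0,0]
    - [200,0,0,0,0,0,0]

```text
t: 5.67
tcp_pos: [509.3, 172.0, 243.7]
tcp_rot: [0.447, 0.895, -0.0, 0.0]
wrist_force: [0.3, 0.4, -1.9]
gripper_width: 49.4
gripper_force: 15.0
```

```bash
python3 -c "
from h import *
c=cam('wrist'); save(c,'w2'); plan(530,212,200,37.3,5); print(proj(c,[[494,260,148],[457.6,307.7,148],[525,80,90]]))"
```

```text
t 5.72 p [509.4 172.1 243.7] yaw 36.9 tilt [ 0.    0.01 -0.  ] F [ 0.3 -0.5 -1.3] w 49.0
5 rows: [0.097 0.202 0.219] turn z -0.013 rowlen 12.5
[[384.66781532 108.30233221]
 [388.5208279   -5.53629887]
 [265.04924573 311.24376374]]
```

View pics/w2.png

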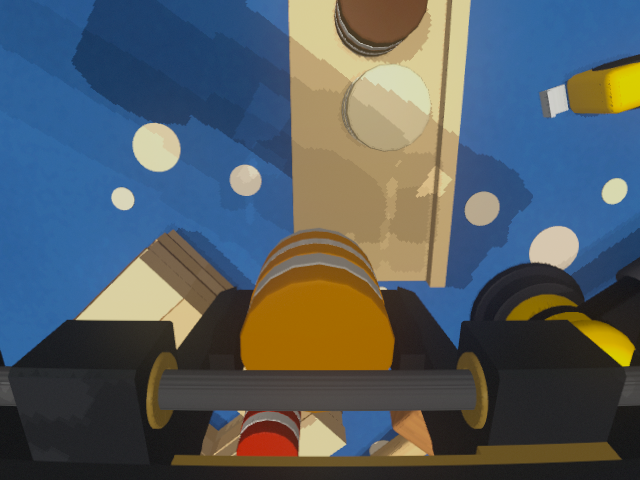

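Wrist view: the held amber tub's lid has its far edge at about (317,281) and its sides at columns 241 and 393. The cream lid is centred at (389,109) and walnut at about (382,12). The shelf's end edge runs from (296,281) to (428,280), its front edge is at column 290–296, and the lip is at 430–470.

```bash
python3 - <<'E'
from h import *
s,R,p=pose(); c=cam('wrist'); im=c["pixels"]; hsv=cv2.cvtColor(im,cv2.COLOR_RGB2HSV)
H,S,V=[hsv[:,:,i].astype(int) for i in range(3)]
def tool(w): return ((w-p)@R).round(1)
cr=ray(c,[[389,109]],148)[0]; wa=ray(c,[[382,12]],148)[0]; print("cream",cr.round(1),"walnut",wa.round(1),np.linalg.norm(cr-wa))
L=ray(c,[[293,10],[296,281],[428,280],[447,20]],90); print("front/back corners",L.round(1).tolist())
f=L[0]-L[1]; print("shelf y dir", np.degrees(np.arctan2(f[1],f[0])))
uy=f[:2]/np.linalg.norm(f[:2]); ux=np.array([uy[1],-uy[0]])
print("cream from -y end", (cr-L[1])[:2]@uy, "from front",(cr-L[1])[:2]@ux)
z=p[2]+37
print("lid far edge tool",tool(ray(c,[[317,281]],z)),"sides",[tool(ray(c,[[u,345]],z))[0].tolist() for u in (241,393)])
m=((H>12)&(H<24)&(S>150))[:,316]; print("amber rows col316",np.where(m)[0][[0,-1]])
E
```

```text
cream [496.3 261.3 148. ] walnut [460.3 298.8 148. ] 51.93027561697782
front/back corners [[410.2, 278.8, 90.0], [529.6, 118.3, 90.0], [616.2, 184.1, 90.0], [498.3, 337.9, 90.0]]
shelf y dir 126.64530246717285
cream from -y end 134.66149883980847 from front 58.638361069272094
lid far edge tool [[ 28.6   0.8 -37. ]] sides [[6.5, -23.3, -37.0], [6.5, 24.9, -37.0]]
amber rows col316 [232 465]
```

```bash
python3 -c "
from h import *
plan(533.3,211.6,220,36.65,5)"
```

```text
t 5.77 p [509.4 172.2 243.7] yaw 36.91 tilt [ 0.01  0.01 -0.  ] F [ 0.6  0.3 -0.9] w 49.5
5 rows: [0.086 0.213 0.119] turn z 0.009 rowlen 10.4
```

Call:
move_arm:
  commands:
    - [200,0.09,0.21,0.12,0,0,0.01]
    - [200,0.09,0.21,0.12,0,0,0.01]
    - [200,0.09,0.21,0.12,0,0,0.01]
    - [200,0.08,0.21,0.12,0,0,0.01]
    - [200,0.08,0.21,0.12,0,0,0.01]

```text
t: 6.18
tcp_pos: [533.2, 212.9, 218.6]
tcp_rot: [0.449, 0.894, -0.0, -0.0]
wrist_force: [0.7, 0.3, -1.5]
gripper_width: 49.6
gripper_force: 15.0
```

Call:
move_arm:
  commands:
    - [200,0,0,0.35,0,0,0]
    - [200,0,0,0.35,0,0,0]
    - [200,0,0,0.35,0,0,0]
    - [200,0,0,0.35,0,0,0]
    - [200,0,0,0,0,0,0]

```text
t: 6.6
tcp_pos: [531.8, 212.2, 160.4]
tcp_rot: [0.449, 0.894, -0.002, -0.002]
wrist_force: [0.2, -0.4, -1.7]
gripper_width: 49.2
gripper_force: 15.0
```

```bash
python3 -c "
from h import *
plan(533.3,211.6,112,36.65,5)"
```

```text
t 6.6 p [531.8 212.2 160.4] yaw 36.68 tilt [-0.26 -0.13 -0.  ] F [ 0.2 -0.4 -1.7] w 49.2
5 rows: [-0.007  0.006  0.242] turn z 0.001 rowlen 9.7
```

Call:
move_arm:
  commands:
    - [200,-0.02,0.01,0.35,0,0,0]
    - [200,-0.01,0.01,0.35,0,0,0]
    - [200,0,0,0.25,0,0,0]
    - [200,0,0,0.15,0,0,0]
    - [200,0,0,0.08,0,0,0]

```text
t: 7.02
tcp_pos: [534.1, 211.5, 115.8]
tcp_rot: [0.449, 0.894, -0.0, -0.0]
wrist_force: [-0.1, -0.1, -1.0]
gripper_width: 49.6
gripper_force: 15.0
```

Call:
move_arm:
  commands:
    - [200,0,0,0.03,0,0,0]
    - [200,0,0,0,0,0,0]
    - [200,0,0,0,0,0,0]
    - [200,0,0,0,0,0,0]
    - [200,0,0,0,0,0,0]

```text
t: 7.43
tcp_pos: [534.3, 211.3, 115.6]
tcp_rot: [0.449, 0.894, 0.0, 0.0]
wrist_force: [-0.2, 0.1, -1.6]
gripper_width: 50.1
gripper_force: 15.0
```

Call:
move_arm:
  commands:
    - [200,0,0,0.05,0,0,0]
    - [200,0,0,0.03,0,0,0]
    - [200,0,0,0.02,0,0,0]
    - [200,0,0,0,0,0,0]
    - [200,0,0,0,0,0,0]

```text
t: 7.85
tcp_pos: [534.1, 211.3, 111.0]
tcp_rot: [0.449, 0.894, -0.0, -0.0]
wrist_force: [1.5, -0.2, -1.7]
gripper_width: 49.5
gripper_force: 15.0
```

Call:
move_arm:
  commands:
    - [200,0,0,0.02,0,0,0]
    - [200,0,0,0.02,0,0,0]
    - [200,0,0,0,0,0,0]
    - [200,0,0,0,0,0,0]
    - [200,0,0,0,0,0,0]

```text
t: 8.27
tcp_pos: [534.2, 211.3, 110.4]
tcp_rot: [0.449, 0.894, 0.0, 0.0]
wrist_force: [-1.9, -2.0, 5.6]
gripper_width: 49.3
gripper_force: 15.0
```

Call:
move_arm:
  commands:
    - [120,0,0,-0.01,0,0,0]
    - [100,0,0,0,0,0,0]
    - [70,0,0,0,0,0,0]
    - [60,0,0,0,0,0,0]
    - [60,0,0,0,0,0,0]

```text
t: 8.68
tcp_pos: [534.1, 211.3, 109.8]
tcp_rot: [0.449, 0.894, 0.0, -0.0]
wrist_force: [-0.3, -0.4, -0.4]
gripper_width: 67.4
gripper_force: 0.0
```

Call:
move_arm:
  commands:
    - [60,0,0,-0.2,0,0,0]
    - [60,0,0,-0.4,0,0,0]
    - [60,0,0,-0.8,0,0,0]
    - [60,0,0,-0.9,0,0,0]
    - [60,0,0,-0.9,0,0,0]

```text
t: 9.1
tcp_pos: [533.7, 211.3, 239.9]
tcp_rot: [0.449, 0.894, -0.0, -0.0]
wrist_force: [0.9, 0.1, 0.2]
gripper_width: 67.2
gripper_force: 0.0
```

```bash
python3 - <<'E'
from h import *
plan(585,2,255,36.65,10)
E
```

```text
t 9.1 p [533.7 211.3 239.9] yaw 36.67 tilt [-0.02 -0.01 -0.  ] F [0.9 0.1 0.2] w 67.2
10 rows: [-0.496 -0.209 -0.038] turn z 0.0 rowlen 21.6
```

Call:
move_arm:
  commands:
    - [0,-0.5,-0.21,-0.04,0,0,0]
    - [0,-0.5,-0.21,-0.04,0,0,0]
    - [0,-0.5,-0.21,-0.04,0,0,0]
    - [0,-0.5,-0.21,-0.04,0,0,0]
    - [0,-0.5,-0.21,-0.04,0,0,0]

```text
t: 9.52
tcp_pos: [560.3, 105.1, 246.7]
tcp_rot: [0.449, 0.894, 0.0, 0.0]
wrist_force: [-0.2, 0.7, -0.8]
gripper_width: 88.0
gripper_force: 0.0
```

Call:
move_arm:
  commands:
    - [0,-0.5,-0.21,-0.04,0,0,0]
    - [0,-0.5,-0.21,-0.04,0,0,0]
    - [0,-0.5,-0.21,-0.04,0,0,0]
    - [0,-0.5,-0.21,-0.04,0,0,0]
    - [0,-0.46,-0.21,-0.04,0,0,0]

```text
t: 9.93
tcp_pos: [585.4, 0.8, 254.6]
tcp_rot: [0.449, 0.894, 0.0, 0.0]
wrist_force: [-0.1, 0.6, -0.3]
gripper_width: 88.0
gripper_force: 0.0
```

Call:
move_arm:
  commands:
    - [0,0,0,0,0,0,0]
    - [0,0,0,0,0,0,0]
    - [0,0,0,0,0,0,0]
    - [0,0,0,0,0,0,0]
    - [0,0,0,0,0,0,0]

```text
t: 10.35
tcp_pos: [585.0, 3.0, 254.1]
tcp_rot: [0.448, 0.894, 0.0, -0.0]
wrist_force: [0.6, -0.5, -0.4]
gripper_width: 87.9
gripper_force: 0.0
```

```bash
python3 - <<'E'
from h import *
c=cam("wrist"); save(c,"w3"); q=proj(c,[[585,2,146]])[0]; print(q)
hsv=cv2.cvtColor(c["pixels"],cv2.COLOR_RGB2HSV); m=cv2.inRange(hsv,(0,190,120),(6,255,255))|cv2.inRange(hsv,(173,190,120),(179,255,255))
k=max(cv2.findContours(m,0,1)[0],key=cv2.contourArea); print(cv2.boundingRect(k),cv2.contourArea(k)); (u,v),r=cv2.minEnclosingCircle(k); print(u,v,r)
w=ray(c,[[u,v]],146)[0]; print(w); plan(w[0],w[1],108.5,36.65,10)
E
```

```text
[314.50735726 233.82339117]
(327, 246, 13, 20) 109.0
331.1551818847656 255.39654541015625 9.640632629394531
[603.27643146  -3.55462751 146.        ]
t 10.4 p [585.    2.9 254. ] yaw 36.73 tilt [ 0. -0.  0.] F [ 0.3  0.4 -0.8] w 88.0
10 rows: [-0.04   0.027  0.364] turn z 0.001 rowlen 14.7
```

View pics/w3.png

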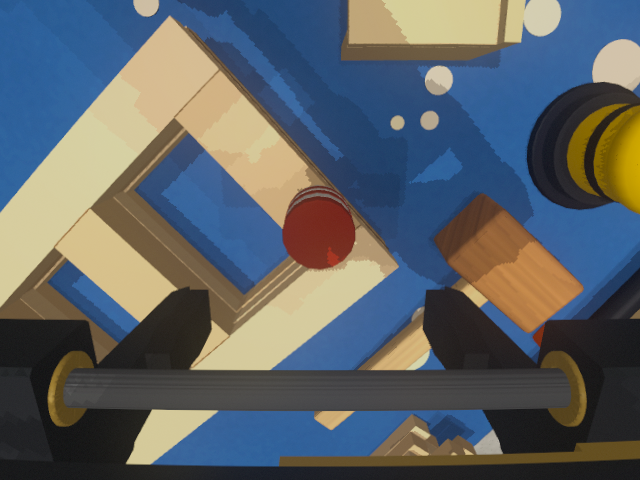

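Wrist view: the red lid is centred at (319,233) (predicted 314,234), and nothing blocks the fingers.

```bash
python3 - <<'E'
from h import *
c=cam("wrist"); w=ray(c,[[319,233]],146)[0]; print(w, ray(c,[[398,266],[170,17]],88)); plan(w[0],w[1],108.5,36.65,10)
E
```

```text
[587.07243124   4.14901091 146.        ] [[668.96463002   6.96882487  88.        ]
 [415.40923766  56.02819759  88.        ]]
t 10.45 p [585.1   2.7 254. ] yaw 36.72 tilt [ 0. -0.  0.] F [ 0.2  0.  -0.4] w 88.1
10 rows: [-0.     0.006  0.364] turn z 0.001 rowlen 14.6
```

Call:
move_arm:
  commands:
    - [0,0,0.02,0.4,0,0,0]
    - [0,0,0.02,0.4,0,0,0]
    - [0,0,0.01,0.4,0,0,0]
    - [0,0,0.01,0.4,0,0,0]
    - [0,0,0,0.4,0,0,0]

```text
t: 10.87
tcp_pos: [587.0, 3.9, 173.2]
tcp_rot: [0.449, 0.894, 0.0, 0.0]
wrist_force: [0.0, 0.2, -0.7]
gripper_width: 88.0
gripper_force: 0.0
```

Call:
move_arm:
  commands:
    - [0,0,0,0.4,0,0,0]
    - [0,0,0,0.4,0,0,0]
    - [0,0,0,0.4,0,0,0]
    - [0,0,0,0.3,0,0,0]
    - [0,0,0,0.14,0,0,0]

```text
t: 11.28
tcp_pos: [586.4, 3.9, 106.7]
tcp_rot: [0.449, 0.894, -0.0, -0.001]
wrist_force: [-0.2, -0.5, 0.3]
gripper_width: 88.2
gripper_force: 0.0
```

```bash
python3 - <<'E'
from h import *
plan(587.1,4.1,108.5,36.65,1)
E
```

```text
t 11.28 p [586.4   3.9 106.7] yaw 36.69 tilt [-0.09 -0.1  -0.  ] F [-0.2 -0.5  0.3] w 88.2
1 rows: [-0.006  0.016 -0.044] turn z 0.007 rowlen 1.9
```

Call:
move_arm:
  commands:
    - [200,0,0,0,0,0,0]
    - [200,0,0,0,0,0,0]
    - [200,0,0,0,0,0,0]
    - [200,0,0,0,0,0,0]
    - [200,0,0,0,0,0,0]

```text
t: 11.7
tcp_pos: [587.4, 3.5, 109.0]
tcp_rot: [0.449, 0.894, 0.0, 0.001]
wrist_force: [-0.3, 0.4, 0.6]
gripper_width: 57.1
gripper_force: 0.0
```

Call:
move_arm:
  commands:
    - [200,0,0,0,0,0,0]
    - [200,0,0,0,0,0,0]
    - [200,0,0,0,0,0,0]
    - [200,0,0,0,0,0,0]
    - [200,0,0,0,0,0,0]

```text
t: 12.12
tcp_pos: [587.3, 3.4, 108.7]
tcp_rot: [0.449, 0.894, 0.0, 0.0]
wrist_force: [-2.1, 1.5, 4.7]
gripper_width: 49.5
gripper_force: 15.0
```

Call:
move_arm:
  commands:
    - [200,0,0,-0.2,0,0,0]
    - [200,0,0,-0.5,0,0,0]
    - [200,0,0,-0.8,0,0,0]
    - [200,0,0,-0.8,0,0,0]
    - [200,0,0,-0.8,0,0,0]

```text
t: 12.53
tcp_pos: [586.7, 3.6, 233.7]
tcp_rot: [0.449, 0.894, -0.0, -0.001]
wrist_force: [0.2, 0.2, -1.1]
gripper_width: 49.4
gripper_force: 15.0
```

```bash
python3 - <<'E'
from h import *
plan(510,180,250,36.65,10)
E
```

```text
t 12.53 p [586.7   3.6 233.7] yaw 36.67 tilt [-0.03 -0.05 -0.  ] F [ 0.2  0.2 -1.1] w 49.4
10 rows: [ 0.468  0.11  -0.04 ] turn z 0.0 rowlen 19.3
```

```bash
python3 - <<'E'
from h import *
plan(490,214,275,36.65,10)
E
```

```text
t 12.53 p [586.7   3.6 233.7] yaw 36.67 tilt [-0.03 -0.05 -0.  ] F [ 0.2  0.2 -1.1] w 49.4
10 rows: [ 0.566  0.12  -0.103] turn z 0.0 rowlen 23.5
```

Call:
move_arm:
  commands:
    - [200,0.3,0.06,-0.2,0,0,0]
    - [200,0.57,0.12,-0.2,0,0,0]
    - [200,0.57,0.12,-0.2,0,0,0]
    - [200,0.57,0.12,-0.1,0,0,0]
    - [200,0.57,0.12,-0.1,0,0,0]

```text
t: 12.95
tcp_pos: [541.6, 100.6, 263.6]
tcp_rot: [0.449, 0.894, -0.0, -0.001]
wrist_force: [-0.6, 0.2, -1.8]
gripper_width: 49.4
gripper_force: 15.0
```

Call:
move_arm:
  commands:
    - [200,0.57,0.12,-0.1,0,0,0]
    - [200,0.57,0.12,-0.1,0,0,0]
    - [200,0.57,0.12,0,0,0,0]
    - [200,0.57,0.12,0,0,0,0]
    - [200,0.57,0.12,0,0,0,0]

```text
t: 13.37
tcp_pos: [492.6, 206.3, 271.3]
tcp_rot: [0.449, 0.894, -0.0, -0.001]
wrist_force: [0.7, 0.4, -1.5]
gripper_width: 49.6
gripper_force: 15.0
```

Call:
move_arm:
  commands:
    - [200,0.26,0.06,0,0,0,0]
    - [200,0,0,0,0,0,0]
    - [200,0,0,0,0,0,0]
    - [200,0,0,0,0,0,0]
    - [200,0,0,0,0,0,0]

```text
t: 13.78
tcp_pos: [490.2, 213.7, 272.1]
tcp_rot: [0.449, 0.893, -0.0, -0.0]
wrist_force: [-0.2, 0.1, -1.9]
gripper_width: 49.2
gripper_force: 15.0
```

```bash
python3 - <<'E'
from h import *
c=cam("wrist"); save(c,"w4"); plan(490,214,275,36.65,10); print(proj(c,[[496.3,261.3,148],[460.5,309.4,148]]))
E
```

```text
t 13.83 p [490.2 213.8 272.2] yaw 36.59 tilt [-0.01  0.   -0.  ] F [ 0.5  0.  -1.1] w 49.6
10 rows: [ 0.001  0.    -0.007] turn z -0.001 rowlen 0.3
[[364.17791979 177.57674653]
 [367.0871168   84.6860347 ]]
```

View pics/w4.png

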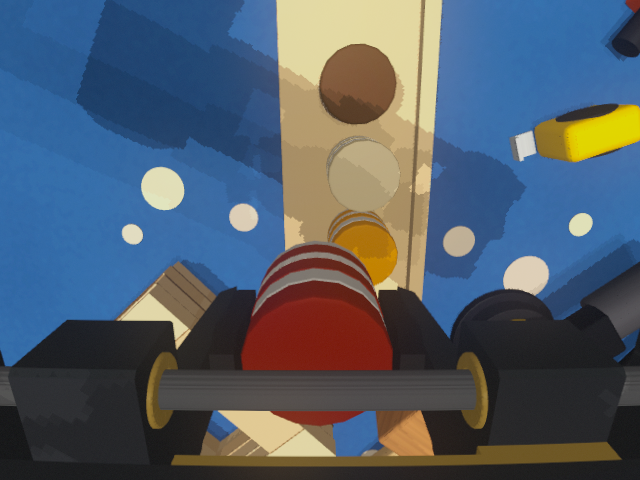

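Wrist view: walnut's lid is at (358,84), cream's at (364,175) and amber's at about (365,253). The held red lid has its far edge at about (317,286) and its sides at columns 242 and 393.

```bash
python3 - <<'E'
from h import *
s,R,p=pose(); c=cam("wrist")
W=ray(c,[[358,84],[364,175],[365,253]],148)[:,:2]; print("wal,cream,amber",W.round(1).tolist(),np.linalg.norm(np.diff(W,axis=0),axis=1))
# refine circles
g=cv2.GaussianBlur(cv2.cvtColor(c["pixels"],cv2.COLOR_RGB2GRAY),(5,5),0)
for (u,v) in ((358,84),(364,175)):
    x0,y0=u-55,v-55
    h=cv2.HoughCircles(g[y0:v+55,x0:u+55],cv2.HOUGH_GRADIENT,1,100,param1=80,param2=12,minRadius=32,maxRadius=42)
    if h is not None: q=h[0,0]; print((q[:2]+[x0,y0]).round(1),q[2],ray(c,[q[:2]+[x0,y0]],148)[0].round(1))
F=ray(c,[[277,5],[286,235]],90)[:,:2]; d=F[0]-F[1]; d/=np.linalg.norm(d); n=np.array([d[1],-d[0]])
print("shelf dir",np.degrees(np.arctan2(d[1],d[0])),"dist from front",((W-F[1])@n).round(1))
print("walnut-cream dir",np.degrees(np.arctan2(*(W[0]-W[1])[::-1])))
z=p[2]+37; t=lambda uv:((ray(c,[uv],z)[0]-p)@R).round(1).tolist()
print("lid",t([317,286]),t([242,345]),t([393,345]))
E
```

```text
wal,cream,amber [[455.6, 306.3], [495.1, 262.7], [531.0, 218.9]] [58.89304182 56.55309678]
[356.5  84.5] 39.1 [455.  305.5 148. ]
[365.5 175.5] 36.6 [496.2 263.  148. ]
shelf dir 127.51567672789501 dist from front [55.1 59.8 61.6]
walnut-cream dir 132.18868131008009
lid [27.0, 0.8, -37.0] [6.5, -22.9, -37.0] [6.5, 24.9, -37.0]
```

```bash
python3 - <<'E'
from h import *
plan(422.9,354.5,230,37.0,10)
E
```

```text
t 13.88 p [490.1 213.9 272.2] yaw 36.59 tilt [-0.01  0.   -0.  ] F [ 0.   0.9 -1.6] w 49.3
10 rows: [0.382 0.076 0.105] turn z -0.007 rowlen 16.1
```

Call:
move_arm:
  commands:
    - [200,0.38,0.08,0,0,0,-0.01]
    - [200,0.38,0.08,0,0,0,-0.01]
    - [200,0.38,0.08,0,0,0,-0.01]
    - [200,0.38,0.08,0,0,0,-0.01]
    - [200,0.38,0.08,0.1,0,0,-0.01]

```text
t: 14.3
tcp_pos: [457.2, 285.4, 268.9]
tcp_rot: [0.447, 0.895, 0.0, 0.0]
wrist_force: [-0.3, 0.2, -2.3]
gripper_width: 49.6
gripper_force: 15.0
```

Call:
move_arm:
  commands:
    - [200,0.38,0.08,0.15,0,0,-0.01]
    - [200,0.38,0.08,0.2,0,0,-0.01]
    - [200,0.38,0.08,0.2,0,0,0]
    - [200,0.38,0.08,0.2,0,0,0]
    - [200,0.38,0.04,0.2,0,0,0]

```text
t: 14.72
tcp_pos: [422.8, 354.7, 229.9]
tcp_rot: [0.446, 0.895, 0.0, 0.0]
wrist_force: [0.1, -0.6, -1.2]
gripper_width: 49.9
gripper_force: 15.0
```

Call:
move_arm:
  commands:
    - [200,0,0,0,0,0,0]
    - [200,0,0,0,0,0,0]
    - [200,0,0,0,0,0,0]
    - [200,0,0,0,0,0,0]
    - [200,0,0,0,0,0,0]

```text
t: 15.13
tcp_pos: [423.3, 353.9, 230.8]
tcp_rot: [0.446, 0.895, 0.0, 0.0]
wrist_force: [0.1, 1.1, -1.7]
gripper_width: 49.4
gripper_force: 15.0
```

```bash
python3 - <<'E'
from h import *
plan(422.9,354.5,115,37.0,10)
E
```

```text
t 15.13 p [423.3 353.9 230.8] yaw 37.02 tilt [0.05 0.01 0.  ] F [ 0.1  1.1 -1.7] w 49.4
10 rows: [ 0.002 -0.     0.289] turn z 0.0 rowlen 11.6
```

Call:
move_arm:
  commands:
    - [200,0.02,0,0.35,0,0,0]
    - [200,0,0,0.35,0,0,0]
    - [200,0,0,0.35,0,0,0]
    - [200,0,0,0.35,0,0,0]
    - [200,0,0,0.35,0,0,0]

```text
t: 15.55
tcp_pos: [422.6, 354.7, 160.0]
tcp_rot: [0.446, 0.895, 0.0, 0.0]
wrist_force: [0.8, -0.1, -2.0]
gripper_width: 49.9
gripper_force: 15.0
```

Call:
move_arm:
  commands:
    - [200,0,0,0.35,0,0,0]
    - [200,0,0,0.35,0,0,0]
    - [200,0,0,0.25,0,0,0]
    - [200,0,0,0.15,0,0,0]
    - [200,0,0,0,0,0,0]

```text
t: 15.97
tcp_pos: [422.1, 354.7, 115.4]
tcp_rot: [0.446, 0.895, -0.001, -0.001]
wrist_force: [0.2, -0.4, -2.1]
gripper_width: 49.6
gripper_force: 15.0
```

Call:
move_arm:
  commands:
    - [200,0,0,0.03,0,0,0]
    - [200,0,0,0.02,0,0,0]
    - [200,0,0,0,0,0,0]
    - [200,0,0,0,0,0,0]
    - [200,0,0,0,0,0,0]

```text
t: 16.38
tcp_pos: [422.4, 355.2, 114.7]
tcp_rot: [0.446, 0.895, 0.0, 0.0]
wrist_force: [-0.1, -0.3, -1.3]
gripper_width: 49.7
gripper_force: 15.0
```

Call:
move_arm:
  commands:
    - [200,0,0,0.04,0,0,0]
    - [200,0,0,0.03,0,0,0]
    - [200,0,0,0.02,0,0,0]
    - [200,0,0,0,0,0,0]
    - [200,0,0,0,0,0,0]

```text
t: 16.8
tcp_pos: [422.2, 355.1, 110.7]
tcp_rot: [0.446, 0.895, -0.0, -0.0]
wrist_force: [0.3, -0.1, 0.2]
gripper_width: 49.5
gripper_force: 15.0
```

Call:
move_arm:
  commands:
    - [120,0,0,0,0,0,0]
    - [100,0,0,0,0,0,0]
    - [70,0,0,0,0,0,0]
    - [60,0,0,0,0,0,0]
    - [60,0,0,0,0,0,0]

```text
t: 17.22
tcp_pos: [422.3, 355.1, 110.8]
tcp_rot: [0.446, 0.895, 0.0, 0.0]
wrist_force: [-0.6, -0.2, 0.3]
gripper_width: 67.2
gripper_force: 0.0
```

Call:
move_arm:
  commands:
    - [60,0,0,-0.2,0,0,0]
    - [60,0,0,-0.4,0,0,0]
    - [60,0,0,-0.8,0,0,0]
    - [60,0,0,-0.9,0,0,0]
    - [60,0,0,-0.9,0,0,0]

```text
t: 17.63
tcp_pos: [421.9, 354.9, 240.8]
tcp_rot: [0.446, 0.895, -0.0, -0.0]
wrist_force: [0.6, 0.5, 0.9]
gripper_width: 67.6
gripper_force: 0.0
```

```bash
python3 - <<'E'
from h import *
plan(506,-143.5,260,-101,20)
plan(506,-143.5,260,79,20)
print(get_state()["qpos"])
E
```

```text
t 17.63 p [421.9 354.9 240.8] yaw 37.09 tilt [-0.01 -0.    0.  ] F [0.6 0.5 0.9] w 67.6
20 rows: [-0.641  0.503 -0.024] turn z 1.151 rowlen 32.6
t 17.63 p [421.9 354.9 240.8] yaw 37.09 tilt [-0.01 -0.    0.  ] F [0.6 0.5 0.9] w 67.6
20 rows: [-0.437 -0.476 -0.024] turn z -0.349 rowlen 25.9
[ 4.86839266e-01  3.69767296e-01  1.41329998e+00  1.28505439e-05
  1.35873357e+00 -1.60451780e-01]
```

Call:
move_arm:
  commands:
    - [60,-0.44,-0.48,-0.03,0,0,-0.35]
    - [60,-0.44,-0.48,-0.03,0,0,-0.35]
    - [60,-0.44,-0.48,-0.03,0,0,-0.35]
    - [60,-0.44,-0.48,-0.03,0,0,-0.35]
    - [60,-0.44,-0.48,-0.03,0,0,-0.35]

```text
t: 18.05
tcp_pos: [407.7, 224.7, 245.5]
tcp_rot: [0.361, 0.933, 0.0, 0.0]
wrist_force: [0.0, -0.3, 0.4]
gripper_width: 67.6
gripper_force: 0.0
```

Call:
move_arm:
  commands:
    - [0,-0.44,-0.48,-0.03,0,0,-0.35]
    - [0,-0.44,-0.48,-0.03,0,0,-0.35]
    - [0,-0.44,-0.48,-0.03,0,0,-0.35]
    - [0,-0.44,-0.48,-0.03,0,0,-0.35]
    - [0,-0.44,-0.48,-0.03,0,0,-0.35]

```text
t: 18.47
tcp_pos: [417.7, 94.9, 251.6]
tcp_rot: [0.274, 0.962, 0.0, 0.001]
wrist_force: [0.2, -0.0, 0.2]
gripper_width: 88.6
gripper_force: 0.0
```

Call:
move_arm:
  commands:
    - [0,-0.44,-0.48,-0.03,0,0,-0.35]
    - [0,-0.44,-0.48,-0.03,0,0,-0.35]
    - [0,-0.44,-0.48,-0.03,0,0,-0.35]
    - [0,-0.44,-0.48,-0.03,0,0,-0.35]
    - [0,-0.44,-0.48,-0.03,0,0,-0.35]

```text
t: 18.88
tcp_pos: [451.2, -30.9, 257.6]
tcp_rot: [0.185, 0.983, -0.0, 0.0]
wrist_force: [0.8, 0.1, -0.1]
gripper_width: 88.1
gripper_force: 0.0
```

Call:
move_arm:
  commands:
    - [0,-0.44,-0.48,-0.03,0,0,-0.35]
    - [0,-0.44,-0.48,-0.03,0,0,-0.35]
    - [0,-0.44,-0.48,-0.03,0,0,-0.35]
    - [0,-0.44,-0.48,-0.03,0,0,-0.35]
    - [0,-0.44,-0.48,-0.03,0,0,-0.35]

```text
t: 19.3
tcp_pos: [507.0, -148.5, 263.5]
tcp_rot: [0.094, 0.996, -0.0, 0.0]
wrist_force: [-0.2, -0.1, -0.2]
gripper_width: 88.1
gripper_force: 0.0
```

Call:
move_arm:
  commands:
    - [0,0,0,0,0,0,0]
    - [0,0,0,0,0,0,0]
    - [0,0,0,0,0,0,0]
    - [0,0,0,0,0,0,0]
    - [0,0,0,0,0,0,0]

```text
t: 19.72
tcp_pos: [506.5, -146.4, 263.1]
tcp_rot: [0.095, 0.996, -0.0, 0.0]
wrist_force: [0.6, -0.3, 0.3]
gripper_width: 88.6
gripper_force: 0.0
```

```bash
python3 - <<'E'
from h import *
c=cam("wrist"); save(c,"w5"); plan(506,-143.5,260,79,5); cam_top=cam("top"); save(cam_top,"top2")
E
python3 -c "
import cv2; cv2.imwrite('pics/top2c.png',cv2.resize(cv2.imread('pics/top2.png')[215:345,125:275],None,fx=4,fy=4,interpolation=cv2.INTER_CUBIC))" 
```

```text
t 19.77 p [ 506.6 -146.5  263.1] yaw 79.13 tilt [-0.01  0.02 -0.  ] F [-0.8 -0.7  0.9] w 88.2
5 rows: [0.006 0.014 0.015] turn z 0.004 rowlen 0.9
```

View pics/w5.png

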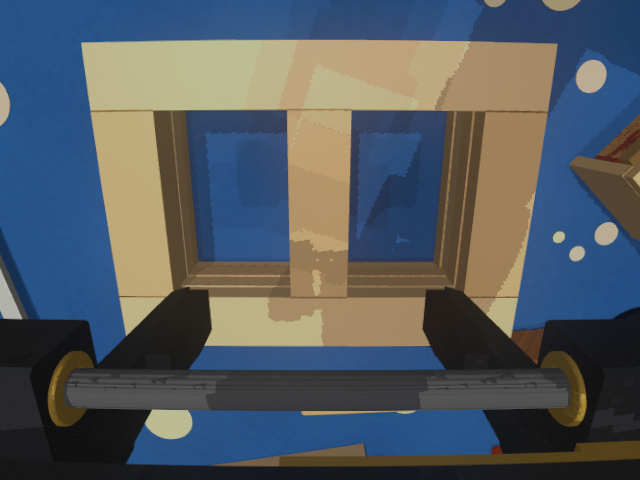

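View pics/top2c.png

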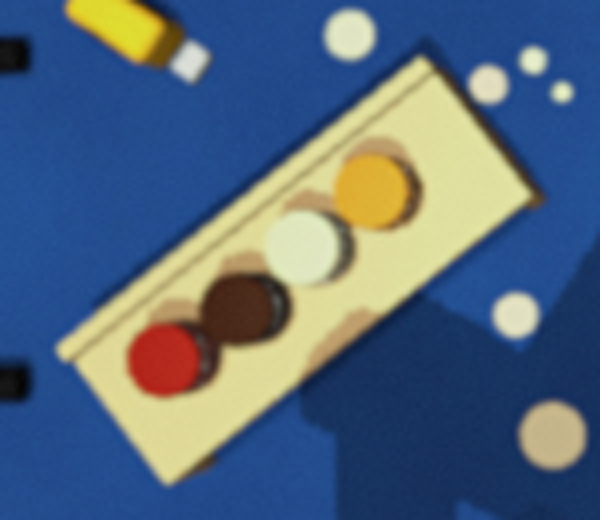

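Wrist view: the middle rail's corners are at (288,110), (351,110), (347,297) and (291,297). The frame's outer corners are at (82,43) and (556,43). Top view crop: red, walnut, cream and amber stand upright in a row, with gaps of about 7–10 mm. Walnut sits a few mm towards the front, as it did at the start.

```bash
python3 - <<'E'
from h import *
c=cam("wrist"); W=ray(c,[[288,110],[351,110],[347,297],[291,297]],88)[:,:2]; print(W.round(1).tolist(), W.mean(0))
print("width",np.linalg.norm(W[0]-W[1]),np.linalg.norm(W[2]-W[3]),"len",np.linalg.norm(W[0]-W[3]))
d=(W[3]+W[2]-W[0]-W[1]); a=np.degrees(np.arctan2(d[1],d[0])); print("rail dir",a)
O=ray(c,[[82,43],[556,43]],88)[:,:2]; e=O[1]-O[0]; print(np.linalg.norm(e),np.degrees(np.arctan2(e[1],e[0]))); yax=e/np.linalg.norm(e); print("ctr from outer",O.mean(0)+130*np.array([yax[1],-yax[0]]))
m=W.mean(0); plan(m[0],m[1],120,np.degrees(np.arctan2(e[1],e[0])),5)
E
```

```text
[[425.2, -153.2], [434.5, -105.2], [591.1, -134.9], [581.6, -183.9]] [ 508.09443127 -144.2906839 ]
width 48.85667080815531 49.98808173572934 len 159.35331823747228
rail dir -10.934039563004939
358.1349075850748 79.13595794330945
ctr from outer [ 507.98956174 -144.40344728]
t 19.87 p [ 506.6 -146.7  262.9] yaw 79.12 tilt [-0.    0.01  0.  ] F [0.7 0.5 0.6] w 88.1
5 rows: [-0.005  0.013  0.715] turn z -0.001 rowlen 28.6
```

Call:
move_arm:
  commands:
    - [0,-0.02,0.03,0.5,0,0,0]
    - [0,-0.01,0.02,0.5,0,0,0]
    - [0,0,0.02,0.5,0,0,0]
    - [0,0,0,0.5,0,0,0]
    - [0,0,0,0.5,0,0,0]

```text
t: 20.28
tcp_pos: [508.3, -144.4, 161.9]
tcp_rot: [0.095, 0.995, -0.0, 0.0]
wrist_force: [0.2, -0.2, -0.3]
gripper_width: 87.8
gripper_force: 0.0
```

Call:
move_arm:
  commands:
    - [0,0,0,0.5,0,0,0]
    - [0,0,0,0.5,0,0,0]
    - [0,0,0,0.5,0,0,0]
    - [0,0,0,0.4,0,0,0]
    - [0,0,0,0.2,0,0,0]

```text
t: 20.7
tcp_pos: [507.7, -144.1, 77.0]
tcp_rot: [0.095, 0.995, 0.001, -0.001]
wrist_force: [-1.0, 0.4, -0.4]
gripper_width: 88.2
gripper_force: 0.0
```

Call:
move_arm:
  commands:
    - [0,0,0,0.1,0,0,0]
    - [0,0,0,0,0,0,0]
    - [0,0,0,0,0,0,0]
    - [0,0,0,0,0,0,0]
    - [0,0,0,0,0,0,0]

```text
t: 21.12
tcp_pos: [508.8, -144.9, 75.5]
tcp_rot: [0.095, 0.995, -0.0, 0.001]
wrist_force: [0.1, -0.5, 0.6]
gripper_width: 87.9
gripper_force: 0.0
```

```bash
python3 - <<'E'
from h import *
plan(508.1,-144.3,70,79.12,1)
E
```

```text
t 21.12 p [ 508.8 -144.9   75.5] yaw 79.09 tilt [-0.03  0.08 -0.  ] F [ 0.1 -0.5  0.6] w 87.9
1 rows: [0.021 0.011 0.139] turn z -0.005 rowlen 5.6
```

Call:
move_arm:
  commands:
    - [0,0.02,0.01,0.08,0,0,0]
    - [0,0,0,0.06,0,0,0]
    - [60,0,0,0,0,0,0]
    - [60,0,0,0,0,0,0]
    - [60,0,0,0,0,0,0]
  squeeze: 45

```text
t: 21.53
tcp_pos: [507.7, -144.2, 69.1]
tcp_rot: [0.095, 0.995, -0.0, 0.0]
wrist_force: [0.0, -0.0, -0.5]
gripper_width: 70.2
gripper_force: 0.0
```

Call:
move_arm:
  commands:
    - [90,0,0,0,0,0,0]
    - [110,0,0,0,0,0,0]
    - [130,0,0,0,0,0,0]
    - [200,0,0,0,0,0,0]
    - [200,0,0,0,0,0,0]

```text
t: 21.95
tcp_pos: [507.8, -144.3, 69.2]
tcp_rot: [0.095, 0.995, -0.0, 0.0]
wrist_force: [-0.7, -0.7, 0.1]
gripper_width: 49.7
gripper_force: 45.0
```

Call:
move_arm:
  commands:
    - [200,0,0,0,0,0,0]
    - [200,0,0,0,0,0,0]
    - [200,0,0,0,0,0,0]
    - [200,0,0,0,0,0,0]
    - [200,0,0,0,0,0,0]

```text
t: 22.37
tcp_pos: [507.7, -144.3, 69.2]
tcp_rot: [0.095, 0.995, -0.0, 0.0]
wrist_force: [-1.0, -1.0, 0.9]
gripper_width: 49.8
gripper_force: 45.0
```

Gripped. Lifting 100 mm, slowly at first.

Call:
move_arm:
  commands:
    - [200,0,0,-0.03,0,0,0]
    - [200,0,0,-0.06,0,0,0]
    - [200,0,0,-0.1,0,0,0]
    - [200,0,0,-0.15,0,0,0]
    - [200,0,0,-0.2,0,0,0]

```text
t: 22.78
tcp_pos: [507.4, -143.9, 90.9]
tcp_rot: [0.095, 0.995, 0.0, -0.001]
wrist_force: [-0.7, -1.1, -7.1]
gripper_width: 49.4
gripper_force: 45.0
```

Call:
move_arm:
  commands:
    - [200,0,0,-0.25,0,0,0]
    - [200,0,0,-0.25,0,0,0]
    - [200,0,0,-0.25,0,0,0]
    - [200,0,0,-0.25,0,0,0]
    - [200,0,0,-0.25,0,0,0]

```text
t: 23.2
tcp_pos: [507.7, -144.2, 142.0]
tcp_rot: [0.095, 0.995, -0.0, 0.0]
wrist_force: [-1.3, 0.6, -6.1]
gripper_width: 49.8
gripper_force: 45.0
```

Call:
move_arm:
  commands:
    - [200,0,0,-0.25,0,0,0]
    - [200,0,0,-0.2,0,0,0]
    - [200,0,0,-0.15,0,0,0]
    - [200,0,0,-0.09,0,0,0]
    - [200,0,0,-0.04,0,0,0]

```text
t: 23.62
tcp_pos: [507.8, -144.2, 170.4]
tcp_rot: [0.095, 0.995, -0.0, 0.0]
wrist_force: [-0.5, -0.6, -6.8]
gripper_width: 49.5
gripper_force: 45.0
```

Call:
move_arm:
  commands:
    - [200,0,0,0,0,0,0]
    - [200,0,0,0,0,0,0]
    - [200,0,0,0,0,0,0]
    - [200,0,0,0,0,0,0]
    - [200,0,0,0,0,0,0]

```text
t: 24.03
tcp_pos: [507.6, -144.1, 169.6]
tcp_rot: [0.095, 0.995, 0.0, -0.0]
wrist_force: [-0.0, 0.5, -6.5]
gripper_width: 49.7
gripper_force: 45.0
```

```bash
python3 - <<'E'
from h import *
plan(508,-144.3,169,79.12,1); c=cam("wrist"); save(c,"w6"); save(cam("scene"),"s2"); print(get_state()["ft_torque"])
T=c["Rcw"]; import numpy as np
a=cv2.resize(cv2.imread("pics/w6.png"),(400,300)); b=cv2.resize(cv2.imread("pics/s2.png")[100:340,170:570],(400,240)); b=cv2.copyMakeBorder(b,0,60,0,0,0)
cv2.imwrite("pics/f.png",cv2.resize(np.hstack([a,b]),(800,300)))
E
```

```text
t 24.03 p [ 507.6 -144.1  169.6] yaw 79.08 tilt [ 0.01 -0.03 -0.  ] F [-0.   0.5 -6.5] w 49.7
1 rows: [-0.01  -0.003  0.016] turn z -0.006 rowlen 0.8
[ 0.03475391 -0.14274941  0.02956383]
```

View pics/f.png

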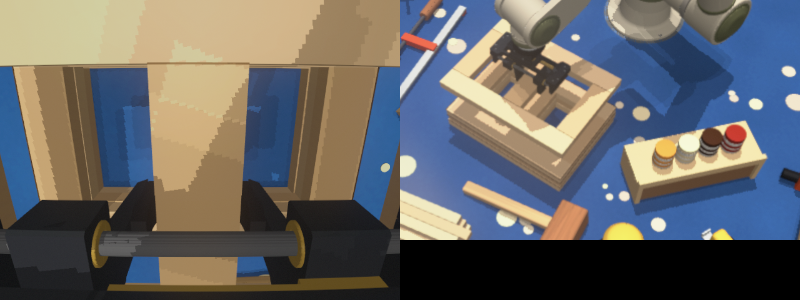

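The left half shows the rail in the fingers, with its far corners at about (148,64) and (247,64). The right half shows the frame held above the stack and all four tubs standing in a row. One quick check that the frame is level, using those corners.

```bash
python3 - <<'E'
from h import *
c=cam("wrist"); print(proj(c,[[425.2,-153.2,188.4],[434.5,-105.2,188.4]])/1.6)
for dz in (-5,5): print(dz,proj(c,[[425.2,-153.2,188.4+dz],[434.5,-105.2,188.4+dz]])/1.6)
s=get_state(); print(s["wrist_force"],np.abs(s["qvel"]).max())
E
```

```text
[[147.51969281  64.58646388]
 [247.01994482  64.64477948]]
-5 [[149.41315979  64.8166182 ]
 [245.14911749  64.87275062]]
5 [[145.47152711  64.33799656]
 [249.04355728  64.39866978]]
[ 0.31189426 -0.24960529 -6.15376343] 0.00105626313122977
```

The far rail corners land where a level frame puts them: (147.5,64.6) and (247.0,64.6) predicted, (148,64) and (247,64) seen. The arm is still, so I'm handing in.

```bash
python3 -c "
from bench import finish_job
print(finish_job())"
```

```text
the job is handed in; nothing more can be done
None
```

The red and amber tubs are back upright on the shelf, one at each end of the row with gaps of about 7–10 mm (the walnut tub was already about 5 mm forward of the line, so I left it), and the top frame is held level and steady about 10 cm above the stack; handed in at about 24 s.

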